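# Set the strip-length gauge against its red stop

## Task

Set the bench length gauge for the next brass strip: with shut fingertips press down the yellow pad in the middle of the blue slide to free its friction hold and, keeping it pressed, push the slide along the rail until it rests against the red stop, then let the pad spring back up. Never force the slide along while it is locked, and leave the tin, the black block and the hammer where they are, without picking anything up.

Things in the scene. Friction and masses are not known exactly. Their poses are not given: they have to be found in the camera images.
- gauge: The gauge's base, fixed to the bench: an aluminium rail 440 mm long, 70 mm wide, 12 mm high, with a 24 mm wide steel bar along it (top at 20 mm) and a ticked paper scale. Origin: centre of its underside, on the bench. Its own y axis runs along the rail (the way the slide moves), z up.
- slide (a joint): Position of the blue slide along the gauge's y axis, m; 0 is the middle of the rail, positive towards the gauge's +y. Free, it takes 1 to 2 N to move slowly, so fingertips pressing the pad drag it along by friction, or push it by a cheek; locked, it resists with 25 to 45 N.
- pad (a joint): How far the yellow pad is pressed down, m: about 0 when up (slide locked by a friction brake), 0.007 fully down. Spring-loaded: the force rises evenly to about 6 N at 4 mm and stays there down to a hard stop at 7 mm. The brake grips less and less over the first 4 mm and is free beyond about 4.5 mm; keep the pad 5 mm or more down while sliding. Released, it springs up and locks the slide.
- pad_top (a point): Centre of the top face of the yellow pad, in the middle of the blue slide. The pad is 40 mm across the rail by 44 mm along it; its top is 48 mm above the bench when up, 8 mm below the cheeks' tops. Moves with slide and pad; axes parallel to the gauge's.
- red_stop_mid (a point): Centre of the red stop, a block clamped immovably across the rail: 64 mm wide, 30 mm long along the rail, 12 to 52 mm above the bench, with a dark screw head (18 mm) up to 64 mm. The point is on the rail's centre line 37 mm above the bench. It may be on either side of the slide. They touch when pad_top is 60 mm from this point along the rail.
- grey_stop_mid (a point): Centre of the grey stop, the same shape as the red one, clamped on the rail on the other side of the slide. Not the one to use.
- tin: Bystander: loose closed tin, 56 mm across, 50 mm high. Origin: centre of its underside.
- joint_block: Bystander: loose black and gilt block 45 x 65 x 40 mm high (x, y, z) with a pale wood tenon sticking out 21 mm on its -y end. Origin: centre of the black block's underside.
- hammer: Bystander: loose hammer 220 mm long with a pale wooden handle and steel head, lying along its x axis, 26 mm high. Origin: middle of its length, on the bench.
- slide_deck (a point): Middle of the blue slide, on its centre line at deck height, 38 mm above the bench, under the pad. The slide is a block 90 mm long (along the rail), 60 mm wide, with an upright blue cheek 12 mm thick across each end, up to 56 mm above the bench; 66 mm clear between the cheeks. Axes parallel to the gauge's.

How it is judged:
On the way, in this order (a step that is already met when the one before it is completed fails the run):
1. the pad is pressed down with the slide still where it started (within 10 mm) (value of joint pad above 0.003 m and distance of slide_deck from where it was at the start of the episode below 0.01 m), for 0.1 s.
2. the slide reaches the red stop with the pad pressed (value of joint pad above 0.002 m and horizontal distance between pad_top and red_stop_mid below 0.063 m), for 0.1 s.
At the end, for the whole second after the job is handed in: The blue slide stands still within 3 mm of touching the red stop (pad_top within 63 mm of red_stop_mid, seen from above), the yellow pad is fully up and the slide locked (horizontal distance between pad_top and red_stop_mid below 0.063 m and value of joint pad below 0.001 m and velocity of joint slide between -0.005 and 0.005 m/s).
It fails at once if the slide is forced along by the fingers (over 15 N, more than 5 mm from its start) while its pad is up and it is locked (value of joint pad below 0.001 m and contact force between the fingers and slide above 15 N and distance of slide_deck from where it was at the start of the episode above 0.005 m and (velocity of joint slide above 0.005 m/s or velocity of joint slide below -0.005 m/s)).
It fails at once if a bystander is shifted by more than 15 mm or lifted (distance of any of tin, joint_block, hammer from where it was at the start of the episode above 0.015 m or height (world z) of any of tin, joint_block, hammer above 0.01 m).
It also fails if it takes over 37 s, if anything falls off the work surface, if the arm or the gripper's body presses on something with over 40 N, if the wrist force passes 120 N, or if a joint passes its speed limit or range.

## Robot

A 6-joint arm with a two-finger parallel gripper is mounted at the origin on the work surface. World frame = base frame: x ahead of the robot, y to its left, z up, the work surface at z = 0. Lengths are in m, angles in rad, forces in N, time in s.
With the tool pointing down it reaches from about 0.4 to 0.825 m from the base axis. Payload 7 kg.
Tool frame: the origin (TCP) lies at the very end of the fingers, on their centre line; the grasp point (between the pads) lies 19 mm behind it; z points along the fingers, y is the line along which they close (so a half turn about z gives the same grasp; the last joint's range is limited). The gripper opens to 88 mm and grips with 3 to 60 N. Pads are 19 mm wide; open, the fingers measure 130 mm over their backs; the gripper's body (78 mm by 193 mm) begins 47 mm behind the grasp point.
Start: joints at [-0.934, 0.359, 0.012, 0, -1.224, -0.288], TCP at [0.231, -0.634, 0.227] pointing down, gripper open.
Joint ranges: [-3.07, 3.07], [-1.43, 2.12], [-1.02, 1.25], [-3.03, 1.67], [-3.05, -0], [-3.03, 3.03]. Speed limits (rad/s): [2.39, 2.39, 3.01, 3.14, 3.14, 3.14].

## Interface

Orientations are given as [roll, pitch, yaw] about the fixed x, y, z axes, in that order (R = Rz(yaw) Ry(pitch) Rx(roll)).
In Python, from station import arm gives the robot as it stands. The module is installed in compiled form; this text tells all that it offers.
- The arm moves only by the shell command python3 -m crank 'ROWS' [FORCE]. ROWS is JSON, a list of rows, each an object of numbers: "dx", "dy", "dz": the shift along the world's x, y, z in m; "twist": the turn about the world's z in degrees; "grip": the opening, from -1 (shut) to 1 (fully open). A call has exactly 5 rows; each row is the pose to reach, as a shift and turn from the pose commanded when the call began; what a row does not reach only later rows make up. A row lasts 1/12 s, in which the tool goes at most 41.7 mm and 7.16 degrees, less where a joint would pass 70% of its speed; a pose out of reach is approached as far as the arm can. A call with a gripper value outside its range is refused whole. The fingers move at their own pace and stop on an object; FORCE is the grip in N (left out, the last holds). Time passes only in rows, so rows that repeat a pose let the fingers close, or fill a call up. It gives the time, the measured TCP pose, the force, the opening and the grip force at its end, in the units of the state.
- arm.get_state(): the state, without advancing time (a new reading comes with each control period).
- arm.grab_frame(name): name is "side" or "top"; returns the picture (384x512x3 uint8, red, green, blue); there is no depth.
- arm.get_calibration(name): a dict with "fx", "fy", "cx", "cy" (pixels), "cam_to_world" (4x4, takes a point from camera to world coordinates). Camera axes: x right, y down, z forward; pixel columns grow to the right and rows downward; lengths in m; the calibration is good to about 2 mm. A picture is of the moment at which its call begins. get_calibration takes no time and is no camera call.
- arm.job_done(): hands the job in; it is judged then, once.
The state is a dict: "t": time; "q": joint angles; "qd": joint speeds; "joint_efforts": joint torques, N m; "eef_pos": TCP position; "ee_rot": TCP orientation; "force": force on the tool from outside, world axes, zero at the start; "moment": the same for the moment, N m; "width": finger opening in m; "gripper_force": force on a finger pad.
Only numpy, scipy, OpenCV 4.12 (cv2) and the standard library are available. Lean on these libraries where they do the work, as an engineer would, in place of code of your own. Each camera call takes 0.05 s, during which the arm holds its last target. There are 200 camera calls.

## Working session

There is one attempt and no reset: what is moved stays moved. The work goes in short steps, Python scripts to look and compute and a shell command to move; the robot and the scene stay as the last step left them, time stands still between calls to the robot, and variables do not carry over. Pictures are saved under pics/ and viewed, at most 10 in all, crops included, and the job is handed in when it is done.

```bash
mkdir -p pics
cat > h.py <<'E'
import numpy as np, cv2
from station import arm
def snap(n,f):
    cv2.imwrite('pics/'+f,arm.grab_frame(n)[:,:,::-1])
def ray(n,u,v,z):
    c=arm.get_calibration(n);T=np.array(c['cam_to_world'])
    d=T[:3,:3]@[(u-c['cx'])/c['fx'],(v-c['cy'])/c['fy'],1];o=T[:3,3]
    return o+d*(z-o[2])/d[2]
E
python3 - <<'E'
from h import *
a=arm.grab_frame('top');b=arm.grab_frame('side')
cv2.imwrite('pics/t0.png',cv2.resize(a[:,:,::-1],(800,600)));cv2.imwrite('pics/s0.png',cv2.resize(b[:,:,::-1],(800,600)))
for n in('top','side'):
    c=arm.get_calibration(n);print(n,c['fx'],np.round(c['cam_to_world'],3).tolist())
s=arm.get_state();print(s['t'],s['eef_pos'],s['ee_rot'],s['width'])
E
```

```text
top 413.05128708422444 [[-0.011, -0.989, 0.149, 0.443], [-1.0, 0.014, 0.018, -0.012], [-0.02, -0.148, -0.989, 0.853], [0.0, 0.0, 0.0, 1.0]]
side 419.601284829624 [[0.986, -0.129, 0.104, 0.52], [-0.164, -0.693, 0.702, -0.471], [-0.019, -0.709, -0.704, 0.574], [0.0, 0.0, 0.0, 1.0]]
0.1 [ 0.23048693 -0.63395101  0.22570716] [ 3.14007137e+00 -1.39944877e-04 -2.79292772e+00] 0.08767033561135315
```

View pics/t0.png

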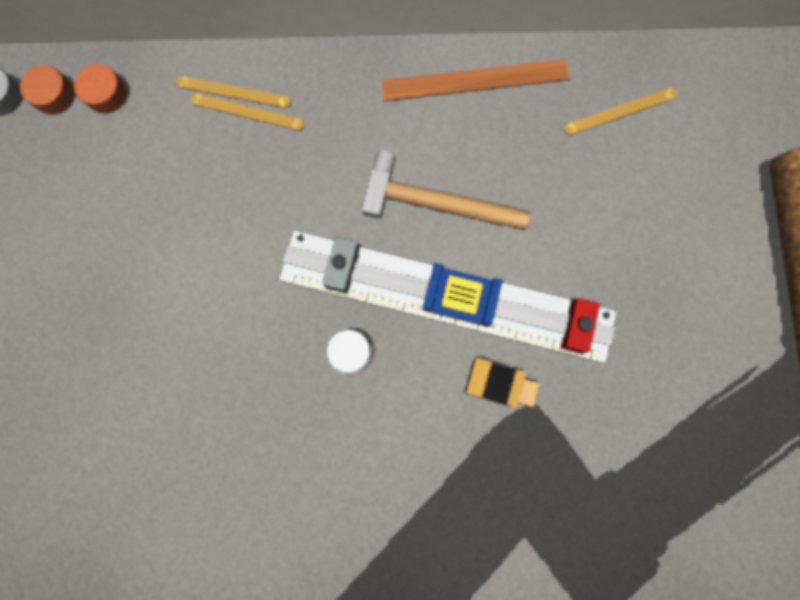

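View pics/s0.png

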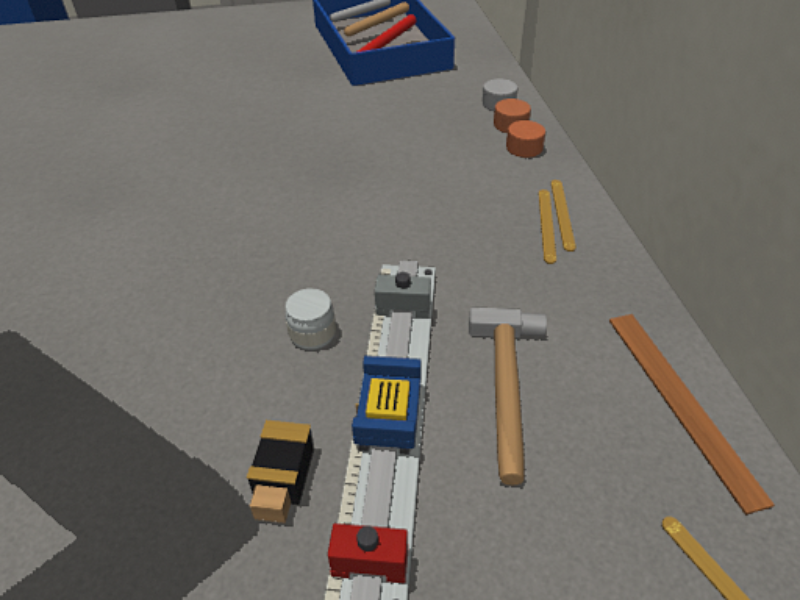

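The top view shows the pad at about (463,294), the red stop at (582,325), the grey stop at (341,264), the tin at (349,351) and the block at (497,382), all in 800x600 pixels. The slide has to go right in the picture, which is world -y.

Run:
```python
from h import *
k=.64
P=lambda u,v,z:ray('top',u*k,v*k,z)
p=P(463,294,.048);r=P(585,324,.064);g=P(339,262,.064);s=ray('side',388*k,398*k,.048);rs=ray('side',367*k,538*k,.064)
print(p,r,g,s,rs,'tin',P(349,351,.05),'blk',P(495,382,.04))
d=r-g;d=d[:2]/np.hypot(*d[:2]);yaw=np.degrees(np.arctan2(d[1],d[0]));L=(r-p)[:2]@d
print('dir',d,yaw,'dist',L,'travel',L-.06,(L-.06)*d, 'lat',(p-r)[:2]@[-d[1],d[0]])
st=arm.get_state();print(p-st['eef_pos'],np.degrees(st['ee_rot']))
```

```text
[ 0.56902598 -0.07473176  0.048     ] [ 0.52727785 -0.2213691   0.064     ] [0.6092185  0.08014337 0.064     ] [ 0.56948495 -0.07460006  0.048     ] [ 0.52882746 -0.22354094  0.064     ] tin [0.49892412 0.06894101 0.05      ] blk [ 0.45872288 -0.11234425  0.04      ]
dir [-0.2622533  -0.96499907] -105.2038073803261 dist 0.15245348368700853 travel 0.09245348368700854 [-0.02424623 -0.08921753] lat 0.0018307736265645025
[ 0.33853905  0.55921925 -0.17770716] [ 1.79912837e+02 -8.01825084e-03 -1.60022971e+02]
```

```bash
python3 -m crank '[{"dx":0.02,"dy":0.033,"dz":0,"twist":5,"grip":-1},{"dx":0.04,"dy":0.066,"dz":0,"twist":10,"grip":-1},{"dx":0.06,"dy":0.099,"dz":0,"twist":15,"grip":-1},{"dx":0.08,"dy":0.132,"dz":0,"twist":20,"grip":-1},{"dx":0.1,"dy":0.165,"dz":0,"twist":25,"grip":-1}]' 20
python3 -m crank '[{"dx":0.02,"dy":0.033,"dz":0,"twist":6,"grip":-1},{"dx":0.04,"dy":0.066,"dz":0,"twist":12,"grip":-1},{"dx":0.06,"dy":0.099,"dz":0,"twist":18,"grip":-1},{"dx":0.08,"dy":0.132,"dz":0,"twist":24,"grip":-1},{"dx":0.1,"dy":0.165,"dz":0,"twist":30,"grip":-1}]'
python3 -m crank '[{"dx":0.02,"dy":0.033,"dz":0,"twist":0,"grip":-1},{"dx":0.04,"dy":0.066,"dz":0,"twist":0,"grip":-1},{"dx":0.06,"dy":0.099,"dz":0,"twist":0,"grip":-1},{"dx":0.08,"dy":0.132,"dz":0,"twist":0,"grip":-1},{"dx":0.1,"dy":0.165,"dz":0,"twist":0,"grip":-1}]'
```

```text
t: 0.52
eef_pos: [0.331, -0.4676, 0.2261]
ee_rot: [3.141, 0.0, -2.353]
force: [1.5, 0.7, 0.6]
width: 0.0601
gripper_force: 0.0
t: 0.93
eef_pos: [0.4311, -0.3025, 0.2265]
ee_rot: [3.141, 0.0, -1.828]
force: [0.7, -0.9, -0.7]
width: 0.0264
gripper_force: 0.0
t: 1.35
eef_pos: [0.5311, -0.1374, 0.2265]
ee_rot: [3.141, 0.0, -1.833]
force: [0.2, -1.3, 0.4]
width: 0.0011
gripper_force: 0.0
```

```bash
python3 -m crank '[{"dx":0.019,"dy":0.031,"dz":0,"twist":0,"grip":-1},{"dx":0.038,"dy":0.062,"dz":0,"twist":0,"grip":-1},{"dx":0.038,"dy":0.062,"dz":-0.04,"twist":0,"grip":-1},{"dx":0.038,"dy":0.062,"dz":-0.08,"twist":0,"grip":-1},{"dx":0.038,"dy":0.062,"dz":-0.12,"twist":0,"grip":-1}]'
python3 -m crank '[{"dz":-0.02,"grip":-1},{"dz":-0.04,"grip":-1},{"dz":-0.04,"grip":-1},{"dz":-0.04,"grip":-1},{"dz":-0.04,"grip":-1}]'
python3 - <<'E'
from h import *
a=arm.grab_frame('side')[180:340,150:350];b=arm.grab_frame('top')[130:250,220:420]
cv2.imwrite('pics/c1.png',np.hstack([cv2.resize(a,(400,320)),cv2.resize(b,(400,320))])[:,:,::-1])
E
```

```text
t: 1.77
eef_pos: [0.569, -0.0763, 0.1054]
ee_rot: [-3.14, 0.001, -1.831]
force: [0.4, -0.3, -0.6]
width: 0.0005
gripper_force: 0.0invalid input at $[0]: expected keys dx, dy, dz, twist, grip
```

View pics/c1.png

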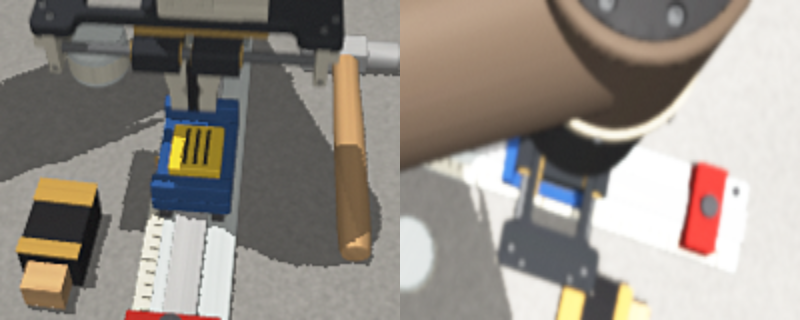

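The side crop (left) shows the shut fingers above the slide, lined up with the pad. The pad is visible below them and both side bystanders are clear. I'll lower gently.

```bash
python3 -m crank '[{"dx":0,"dy":0,"dz":-0.02,"twist":0,"grip":-1},{"dx":0,"dy":0,"dz":-0.04,"twist":0,"grip":-1},{"dx":0,"dy":0,"dz":-0.05,"twist":0,"grip":-1},{"dx":0,"dy":0,"dz":-0.054,"twist":0,"grip":-1},{"dx":0,"dy":0,"dz":-0.054,"twist":0,"grip":-1}]'
python3 -c "
from h import *
snap('side','x.png');a=cv2.imread('pics/x.png')[180:340,150:350];cv2.imwrite('pics/c2.png',cv2.resize(a,(600,480)))"
```

```text
t: 2.28
eef_pos: [0.5689, -0.0775, 0.0531]
ee_rot: [3.141, -0.0, -1.833]
force: [0.2, 0.8, 0.8]
width: 0.0005
gripper_force: 0.0
```

View pics/c2.png

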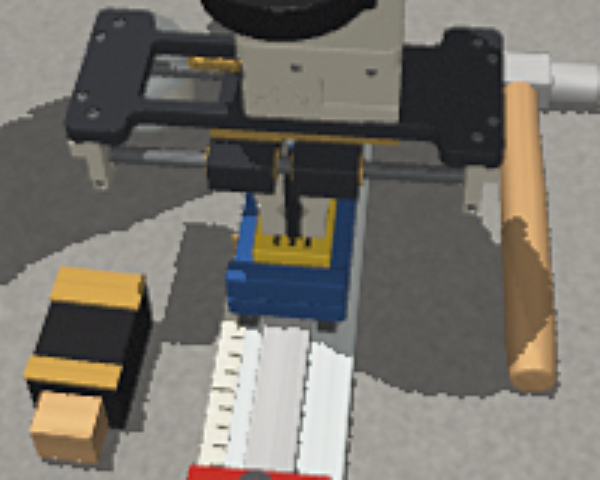

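The fingertips are centred over the yellow pad. Pressing now.

```bash
python3 -m crank '[{"dx":0,"dy":0,"dz":-0.002,"twist":0,"grip":-1},{"dx":0,"dy":0,"dz":-0.004,"twist":0,"grip":-1},{"dx":0,"dy":0,"dz":-0.006,"twist":0,"grip":-1},{"dx":0,"dy":0,"dz":-0.008,"twist":0,"grip":-1},{"dx":0,"dy":0,"dz":-0.008,"twist":0,"grip":-1}]'
python3 -m crank '[{"dx":0,"dy":0,"dz":-0.001,"twist":0,"grip":-1},{"dx":0,"dy":0,"dz":-0.002,"twist":0,"grip":-1},{"dx":0,"dy":0,"dz":-0.003,"twist":0,"grip":-1},{"dx":0,"dy":0,"dz":-0.003,"twist":0,"grip":-1},{"dx":0,"dy":0,"dz":-0.003,"twist":0,"grip":-1}]'
```

```text
t: 2.75
eef_pos: [0.5693, -0.0773, 0.045]
ee_rot: [-3.14, 0.0, -1.833]
force: [-0.2, 0.4, 6.0]
width: 0.0001
gripper_force: 2.5
t: 3.17
eef_pos: [0.5693, -0.0773, 0.0423]
ee_rot: [-3.14, 0.0, -1.832]
force: [-0.7, -0.0, 5.7]
width: 0.0004
gripper_force: 3.0
```

```bash
python3 -m crank '[{"dx":0,"dy":0,"dz":-0.0005,"twist":0,"grip":-1},{"dx":0,"dy":0,"dz":-0.001,"twist":0,"grip":-1},{"dx":0,"dy":0,"dz":-0.001,"twist":0,"grip":-1},{"dx":0,"dy":0,"dz":-0.001,"twist":0,"grip":-1},{"dx":0,"dy":0,"dz":-0.001,"twist":0,"grip":-1}]'
```

```text
t: 3.58
eef_pos: [0.5693, -0.0773, 0.0414]
ee_rot: [-3.14, 0.0, -1.832]
force: [-0.5, 0.0, 5.8]
width: 0.0007
gripper_force: 3.1
```

```bash
python3 -m crank '[{"dx":-0.0005,"dy":-0.002,"dz":0,"twist":0,"grip":-1},{"dx":-0.0015,"dy":-0.0055,"dz":0,"twist":0,"grip":-1},{"dx":-0.0026,"dy":-0.0095,"dz":0,"twist":0,"grip":-1},{"dx":-0.0037,"dy":-0.0135,"dz":0,"twist":0,"grip":-1},{"dx":-0.0048,"dy":-0.0175,"dz":0,"twist":0,"grip":-1}]'
python3 -m crank '[{"dx":-0.001,"dy":-0.004,"dz":0,"twist":0,"grip":-1},{"dx":-0.0021,"dy":-0.008,"dz":0,"twist":0,"grip":-1},{"dx":-0.0032,"dy":-0.012,"dz":0,"twist":0,"grip":-1},{"dx":-0.0043,"dy":-0.016,"dz":0,"twist":0,"grip":-1},{"dx":-0.0054,"dy":-0.02,"dz":0,"twist":0,"grip":-1}]'
python3 -c "
from h import *
snap('side','y.png');a=cv2.imread('pics/y.png')[180:380,130:380];cv2.imwrite('pics/c3.png',cv2.resize(a,(600,480)))"
```

```text
t: 4.0
eef_pos: [0.5646, -0.0948, 0.0414]
ee_rot: [-3.14, 0.001, -1.832]
force: [-0.2, 1.7, 7.3]
width: 0.0001
gripper_force: 3.1
t: 4.42
eef_pos: [0.5591, -0.1149, 0.0413]
ee_rot: [-3.14, 0.0, -1.832]
force: [-1.1, 1.4, 6.4]
width: 0.0006
gripper_force: 3.1
```

View pics/c3.png

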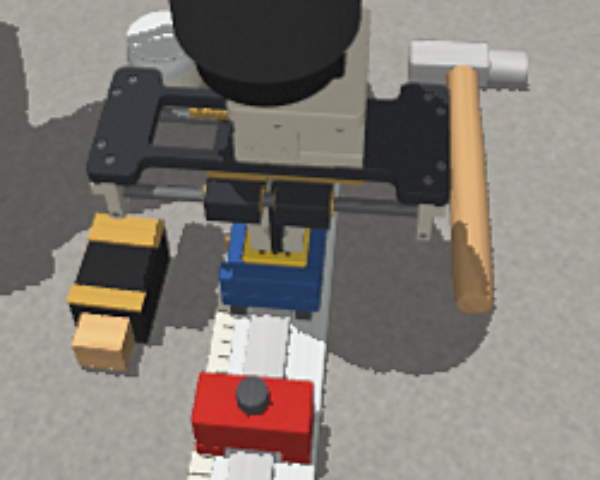

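The slide is following: the fingers are still on the pad and the gap to the red stop is narrowing. Carrying on.

```bash
python3 -m crank '[{"dx":-0.001,"dy":-0.004,"dz":0,"twist":0,"grip":-1},{"dx":-0.0021,"dy":-0.008,"dz":0,"twist":0,"grip":-1},{"dx":-0.0032,"dy":-0.012,"dz":0,"twist":0,"grip":-1},{"dx":-0.0043,"dy":-0.016,"dz":0,"twist":0,"grip":-1},{"dx":-0.0054,"dy":-0.02,"dz":0,"twist":0,"grip":-1}]'
python3 -m crank '[{"dx":-0.001,"dy":-0.004,"dz":0,"twist":0,"grip":-1},{"dx":-0.0021,"dy":-0.008,"dz":0,"twist":0,"grip":-1},{"dx":-0.0032,"dy":-0.012,"dz":0,"twist":0,"grip":-1},{"dx":-0.0043,"dy":-0.016,"dz":0,"twist":0,"grip":-1},{"dx":-0.0054,"dy":-0.02,"dz":0,"twist":0,"grip":-1}]'
python3 -m crank '[{"dx":-0.0005,"dy":-0.002,"dz":0,"twist":0,"grip":-1},{"dx":-0.001,"dy":-0.004,"dz":0,"twist":0,"grip":-1},{"dx":-0.0015,"dy":-0.006,"dz":0,"twist":0,"grip":-1},{"dx":-0.0021,"dy":-0.008,"dz":0,"twist":0,"grip":-1},{"dx":-0.0026,"dy":-0.01,"dz":0,"twist":0,"grip":-1}]'
python3 -c "
from h import *
snap('side','z.png');a=cv2.imread('pics/z.png')[230:384,150:342];cv2.imwrite('pics/c4.png',cv2.resize(a,(720,578)))"
```

```text
t: 4.88
eef_pos: [0.5537, -0.1349, 0.0413]
ee_rot: [-3.14, 0.0, -1.832]
force: [-0.7, 2.2, 4.7]
width: 0.0003
gripper_force: 3.1
t: 5.3
eef_pos: [0.5482, -0.1549, 0.0413]
ee_rot: [-3.14, 0.0, -1.832]
force: [-0.1, 1.2, 6.1]
width: 0.0002
gripper_force: 3.1
t: 5.72
eef_pos: [0.5455, -0.1649, 0.0413]
ee_rot: [-3.141, 0.0, -1.832]
force: [-0.8, 1.7, 7.0]
width: 0.0004
gripper_force: 3.1
```

View pics/c4.png

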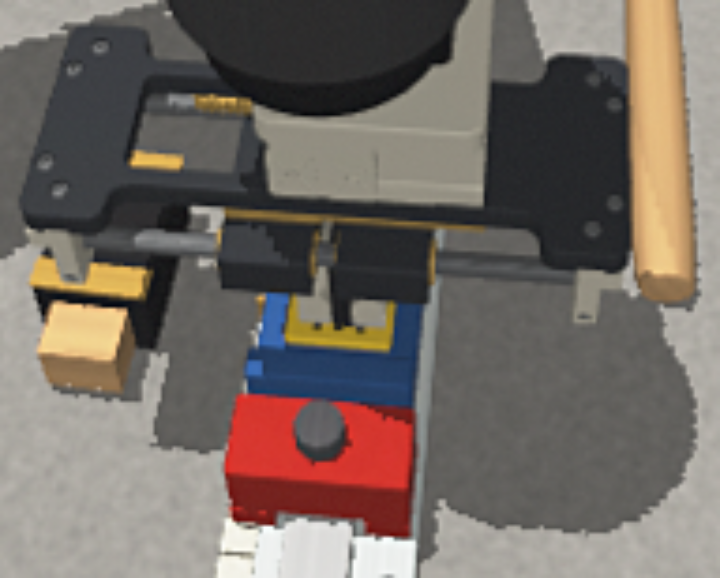

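The slide is nearly at the red stop; the gap is no longer visible behind the stop's top edge. I'll push gently a few mm more until the force shows contact.

```bash
python3 -m crank '[{"dx":-0.0003,"dy":-0.001,"dz":0,"twist":0,"grip":-1},{"dx":-0.0005,"dy":-0.002,"dz":0,"twist":0,"grip":-1},{"dx":-0.0008,"dy":-0.003,"dz":0,"twist":0,"grip":-1},{"dx":-0.001,"dy":-0.004,"dz":0,"twist":0,"grip":-1},{"dx":-0.001,"dy":-0.004,"dz":0,"twist":0,"grip":-1}]'
python3 -m crank '[{"dx":-0.0003,"dy":-0.001,"dz":0,"twist":0,"grip":-1},{"dx":-0.0005,"dy":-0.002,"dz":0,"twist":0,"grip":-1},{"dx":-0.0008,"dy":-0.003,"dz":0,"twist":0,"grip":-1},{"dx":-0.001,"dy":-0.004,"dz":0,"twist":0,"grip":-1},{"dx":-0.001,"dy":-0.004,"dz":0,"twist":0,"grip":-1}]'
```

```text
t: 6.18
eef_pos: [0.5445, -0.1687, 0.0413]
ee_rot: [-3.141, 0.0, -1.833]
force: [-0.3, 1.6, 5.8]
width: 0.0007
gripper_force: 3.2
t: 6.6
eef_pos: [0.5442, -0.1723, 0.0414]
ee_rot: [-3.139, 0.001, -1.832]
force: [1.5, 4.4, 6.4]
width: 0.0003
gripper_force: 3.1
```

```bash
python3 -m crank '[{"dx":-0.0003,"dy":-0.001,"dz":0,"twist":0,"grip":-1},{"dx":-0.0005,"dy":-0.002,"dz":0,"twist":0,"grip":-1},{"dx":-0.0008,"dy":-0.003,"dz":0,"twist":0,"grip":-1},{"dx":-0.0008,"dy":-0.003,"dz":0,"twist":0,"grip":-1},{"dx":-0.0008,"dy":-0.003,"dz":0,"twist":0,"grip":-1}]'
```

```text
t: 7.02
eef_pos: [0.5437, -0.1753, 0.0415]
ee_rot: [-3.139, 0.001, -1.832]
force: [1.1, 4.6, 6.0]
width: 0.0003
gripper_force: 3.1
```

Force has levelled off at 4.7 N, so the fingers are slipping and the slide is against the stop. Now I'll lift straight up and check.

```bash
python3 -m crank '[{"dx":0,"dy":0,"dz":0.003,"twist":0,"grip":-1},{"dx":0,"dy":0,"dz":0.007,"twist":0,"grip":-1},{"dx":0,"dy":0,"dz":0.015,"twist":0,"grip":-1},{"dx":0,"dy":0,"dz":0.035,"twist":0,"grip":-1},{"dx":0,"dy":0,"dz":0.07,"twist":0,"grip":-1}]'
python3 -m crank '[{"dx":0,"dy":0.03,"dz":0.04,"twist":0,"grip":-1},{"dx":0,"dy":0.06,"dz":0.06,"twist":0,"grip":-1},{"dx":0,"dy":0.1,"dz":0.06,"twist":0,"grip":-1},{"dx":0,"dy":0.14,"dz":0.06,"twist":0,"grip":-1},{"dx":0,"dy":0.14,"dz":0.06,"twist":0,"grip":-1}]'
python3 -c "
from h import *
snap('side','w.png');a=cv2.imread('pics/w.png')[230:384,150:342];cv2.imwrite('pics/c5.png',cv2.resize(a,(720,578)))"
```

```text
t: 7.43
eef_pos: [0.539, -0.1757, 0.1081]
ee_rot: [3.134, -0.002, -1.834]
force: [0.2, -0.2, 0.3]
width: 0.0005
gripper_force: 0.0
t: 7.85
eef_pos: [0.5422, -0.0311, 0.1718]
ee_rot: [-3.14, 0.002, -1.829]
force: [-0.4, -0.8, -0.2]
width: 0.0004
gripper_force: 0.0
```

View pics/c5.png

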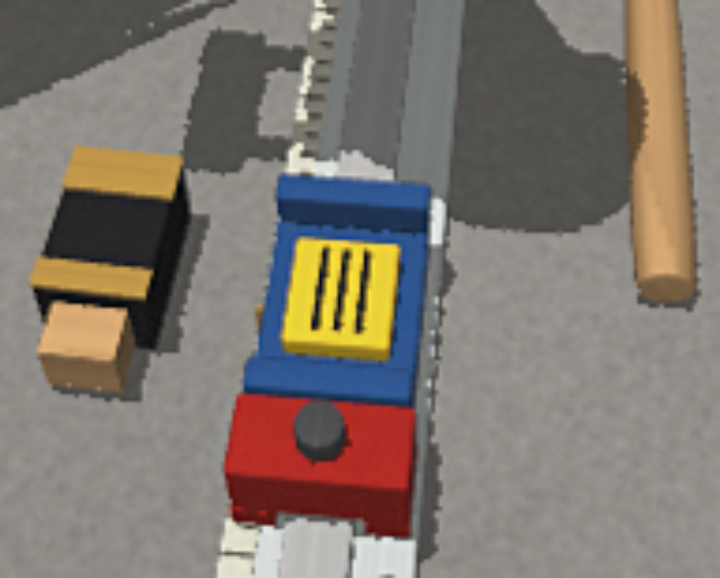

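The slide's near cheek sits against the red stop at crop row ~397. The pad, at about (342,298), is up, and the block and hammer haven't moved. I'll do one quick distance check before handing in.

```bash
python3 -c "
from h import *
f=lambda u,v,z:ray('side',150+u*.2667,230+v*.2664,z)
p=f(343,294,.048);r=f(320,418,.064);print(p,r,np.hypot(*(p-r)[:2]))
print(arm.job_done())"
```

```text
[ 0.54535007 -0.16507381  0.048     ] [ 0.52994802 -0.21971176  0.064     ] 0.056767318796822175
the job is handed in; nothing more can be done
None
```

I pressed the pad, pushed the slide until it met the red stop, let the pad spring up and handed the job in. Contact showed as a side force levelling off near 4.7 N. The last picture shows the slide against the stop, the pad up, and the block and hammer unmoved; the tin was out of that view, and the judge's result was not shown.

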